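# Put the tostonera back together in the pull-out tray

### The arm

A 7-joint arm with a two-finger parallel gripper is mounted at the origin on the work surface. World frame = base frame: x ahead of the robot, y to its left, z up, the work surface at z = 0. Lengths are in m, angles in rad, forces in N, time in s.
With the tool pointing down it reaches from about 0.4 to 0.75 m from the base axis. Payload 19.5 kg.
Tool frame: the origin (TCP) lies on the centre line of the jaws, within the pads' length; the fingertips stand 11 mm ahead of it and the grasp point (between the pads) lies 8 mm behind it; y points along the fingers, z is the direction in which the jaws open and shut, and the axes are right-handed (so a half turn about y gives the same grasp; the last joint's range is limited). The gripper opens to 85 mm and grips with 20 to 120 N. Pads are 22 mm wide; open, the fingers measure 114 mm over their backs; the gripper's body (76 mm by 85 mm) begins 54 mm behind the grasp point. The pads swing forward as they close: fully open they stand 13 mm farther back than shut.
Start: joints at [1.108, 0.707, -0.028, 1.485, 0.022, 0.951, -0.075], TCP at [0.235, -0.525, 0.242] pointing down, gripper open.
Joint ranges: [-2.71, 2.71], [-0.32, 2.16], [-1.57, 1.52], [0, 2.45], [-1.46, 4.6], [0, 2.02], [-2.83, 2.83]. Speed limits (rad/s): [1.89, 1.89, 2.57, 2.57, 3.01, 3.01, 3.01].

### API

Orientations are given as a unit quaternion [w, x, y, z].
In Python, from bench import * gives the robot as it stands.
- The arm moves only by the tool jog_arm, never from a script. Its argument "deltas" is text: rows parted by semicolons, each of 7 numbers parted by spaces: the opening, from 0 (shut) to 1 (fully open), then the shift along the tool's x, y, z in units of 25 mm (1.0 is 25 mm), then the turn, a rotation vector about the tool's x, y, z in units of 6 degrees (1.0 is 6 degrees). A call has 1 to 10 rows; each row is the pose to reach, as a shift and turn from the pose measured when the call began, along the tool's axes at that moment; what a row does not reach only later rows make up. A row lasts 1/10 s, in which the tool goes at most 50 mm and 8.59 degrees, less where a joint would pass 70% of its speed; a pose out of reach is approached as far as the arm can. A call with a gripper value outside its range is refused whole. The fingers move at their own pace and stop on an object; "force" is the grip in N (left out, the last holds). Time passes only in rows, so rows that repeat a pose let the fingers close. It gives the time, the measured TCP pose, the force and the opening at its end, in the units of the state.
- sense(): the state, without advancing time (a new reading comes with each control period).
- capture(name): name is "scene" or "top" or "wrist"; returns a dict with "image" (400x640x3 uint8, red, green, blue), "vfov" (degrees; the focal length in pixels is half the picture's height over the tangent of half this angle, whatever the lens; pixels are square), "cx", "cy" (the principal point, pixels), "pose" (4x4, takes a point from camera to world coordinates); the wrist camera has in their place "tool_from_camera" (4x4, takes a point from camera to tool coordinates, whose origin is the TCP and whose axes are the tool frame's). Camera axes: x right, y up, looking along -z (the intrinsics and any distortion apply to the point x, -y, -z); pixel columns grow to the right and rows downward; lengths in m; the calibration is good to about 2 mm. The wrist camera is an equidistant fisheye: a pixel r from the principal point sees the ray r / f radians off the axis. A picture is of the moment at which its call begins: read the wrist's pose just before it. There is no depth.
- close_job(): hands the job in, once; it reports no verdict.
The state is a dict: "clock": time; "qpos": joint angles; "joint_velocities": joint speeds; "tau": joint torques, N m; "position": TCP position; "tool_rot": TCP orientation; "wrist_force": force on the tool from outside, world axes, zero at the start; "ft_torque": the same for the moment, N m; "finger_gap": opening from 0.0 (shut) to 1.0 (fully open).
Only numpy, scipy, OpenCV 4.12 (cv2) and the standard library are available. Lean on these libraries where they do the work, as an engineer would, in place of code of your own. Each camera call takes 0.05 s, during which the arm holds its last target. There are 200 camera calls.

### The job

Put the tostonera set away in the pull-out tray: lift the round mahogany press plate off its slanted draining stand and lower it gently, without dropping it, over the two steel pins of its base until it rests level and flush on the base. Lay the silicone brush flat in the tray's free lane between the base and the ladle, parallel to the ladle and with its bristles at the same end as the ladle's bowl. Do the two in any order, and leave the ladle, mug, jar and bottle undisturbed.

Things in the scene. Friction and masses are not known exactly. Their poses are not given: they have to be found in the camera images.
- plate: mahogany press plate, loose, about 0.4 kg: disc 100 mm across, 16 mm thick, with 36 mm wide ears along x (168 mm over all), each with a 15 mm through hole at x = -66 / +66 mm. Grip bar on top, along x: 80 mm long, 22 wide, z = 16 to 52 mm. Origin: centre of the underside; z: its normal, towards the bar. Starts on the stand, tilted 32 degrees, x pointing up the slope
- rest: slanted draining stand, fixed, light grey: a board 190 mm long, 124 wide, tilted 32 degrees, rising towards the stand's +x, with a lip 10 mm above the board at its lower end. Origin on the counter under the board's centre; the board's surface is 75 mm up there, its highest edge 125 mm
- base: dark mahogany tostonera base, fixed in the tray: disc 116 mm across, 22 mm thick, ears along x (168 mm over all). On them two upright steel pins at x = -66 / +66 mm, 12 mm in diameter, 30 mm high, top 8 mm tapered. Origin: centre of the underside, on the tray's floor; z up. With the plate seated (either way round) its origin is at z = 22 mm here
- tray: pull-out wooden tray, fixed, 250 mm long (x), 336 wide (y), floor 8 mm thick, walls 8 mm thick and up to 34 mm high. Origin: centre of the underside, on the counter. Base at about y = +85 mm, ladle at about y = -118, free lane for the brush at about y = -35. A low cream cabinet, 54 mm high, 390 wide, stands against its far side (x = 120 to 260 mm)
- brush: silicone brush, loose, 200 mm long along x, 16 mm thick, 60 to 130 g: black handle 20 mm wide from x = -100 to +45 mm, red bristle head 40 mm wide from x = +45 to +100 mm. Origin: underside, half-way along; z up. It starts lying on the counter in front of the stand
- brush_tip (a point): the bristle end of the brush (x = +100 mm), at half its thickness
- brush_end (a point): the handle end of the brush (x = -100 mm), at half its thickness
- ladle: stainless ladle, loose, about 200 mm long, lying in the tray along its x: round bowl 64 mm across and 28 mm high centred at x = +65 mm, round handle 10 mm thick sloping from the bowl's rim down to x = -100 mm. Origin: underside, half-way along. Leave it alone
- mug: blue enamel mug, loose, 72 mm across, 85 mm high, with a handle; origin: centre of the underside. Leave it alone
- jar: white jar with a lid, loose, 60 mm across, 75 mm high; origin: centre of the underside. Leave it alone
- bottle: green glass bottle, loose, 58 mm across, 160 mm high; origin: centre of the underside. Leave it alone

How it is judged:
By the outcome, as a careful person would: the job done as asked, in the order asked, and still so for the second after the job is handed in, with the robot touching nothing.
It also fails if it takes over 72 s, if anything falls off the work surface, if the arm or the gripper's body presses on something with over 40 N, if the wrist force passes 120 N, or if a joint passes its speed limit or range.

## Working session

There is one attempt and no reset: what is moved stays moved. The work goes in short steps, Python scripts to look and compute and a tool call to move; the robot and the scene stay as the last step left them, time stands still between calls to the robot, and variables do not carry over. Pictures are saved under pics/ and viewed, about 8 in all and at most 12, crops included, and the job is handed in when it is done.

Besides the shell and the picture viewer there is one more tool, called after "Request:" by a JSON object that holds its "op" and its "data". jog_arm: Moves the arm, as the interface text tells. Its arguments: {"type":"object","properties":{"deltas":{"type":"string"},"force":{"type":"number"}},"required":["deltas"]}

```bash
mkdir -p pics; ls; cat > h.py <<'E'
import sys; sys.path.insert(0,'.')
from bench import *
import numpy as np, cv2
from scipy.spatial.transform import Rotation as R
def rot(s): q=s['tool_rot']; return R.from_quat([q[1],q[2],q[3],q[0]])
def ray(c,uv,T):
    im=c['image']; f=im.shape[0]/2/np.tan(np.radians(c['vfov'])/2)
    d=(np.array(uv,float)-[c['cx'],c['cy']])/f
    if 'tool_from_camera' in c:
        r=np.linalg.norm(d); v=np.array([*(d/r*np.sin(r)),np.cos(r)]) if r>0 else np.array([0,0,1.])
    else: v=np.array([d[0],d[1],1.])
    v=v*[1,-1,-1]
    return T[:3,3],T[:3,:3]@v
def plane(c,uv,z,T=None):
    T=c['pose'] if T is None else T
    o,v=ray(c,uv,T); return o+v*(z-o[2])/v[2]
def wristT(s,c):
    T=np.eye(4);T[:3,:3]=rot(s).as_matrix();T[:3,3]=s['position'];return T@c['tool_from_camera']
def proj(c,p,T=None):
    T=c['pose'] if T is None else T
    f=c['image'].shape[0]/2/np.tan(np.radians(c['vfov'])/2)
    v=(np.linalg.inv(T)@np.append(p,1))[:3]*[1,-1,-1]
    if 'tool_from_camera' in c:
        n=np.hypot(v[0],v[1]);d=v[:2]/n*np.arctan2(n,v[2])
    else: d=v[:2]/v[2]
    return d*f+[c['cx'],c['cy']]
def save(c,n): cv2.imwrite(f'pics/{n}.png',c['image'][:,:,::-1])
E
python3 - <<'E'
from h import *
s=sense();print({k:np.round(v,3) for k,v in s.items()}); print(rot(s).as_matrix().round(3))
for n in ['scene','top','wrist']:
    c=capture(n);save(c,n+'0')
    print(n,c['vfov'],c['cx'],c['cy'],[k for k in c]); print(c.get('pose',c.get('tool_from_camera')).round(3))
E
```

```text
pics
{'clock': np.float64(0.0), 'qpos': array([ 1.108,  0.707, -0.028,  1.485,  0.022,  0.951, -0.075]), 'joint_velocities': array([ 0.001,  0.001,  0.001,  0.002, -0.001, -0.001,  0.001]), 'tau': array([-3.0000e-03, -8.8323e+01,  1.2340e+00, -2.3617e+01,  1.7000e-02,
        7.0000e-03,  0.0000e+00]), 'position': array([ 0.235, -0.525,  0.242]), 'tool_rot': array([ 0.148, -0.148,  0.692, -0.691]), 'wrist_force': array([-0.272,  0.759, -0.418]), 'ft_torque': array([ 0.064,  0.017, -0.016]), 'finger_gap': np.float64(1.001)}
[[-0.913 -0.     0.408]
 [-0.408  0.001 -0.913]
 [ 0.    -1.    -0.001]]
scene 57.73322255073231 320.12485271123 203.27356077455784 ['image', 'vfov', 'cx', 'cy', 'pose']
[[-0.815 -0.328  0.478  1.03 ]
 [ 0.58  -0.483  0.657  0.668]
 [ 0.016  0.812  0.583  0.657]
 [ 0.     0.     0.     1.   ]]
top 46.02906052904258 317.589748295876 196.80271002028636 ['image', 'vfov', 'cx', 'cy', 'pose']
[[-0.011  0.997 -0.082  0.431]
 [-1.    -0.01   0.009  0.02 ]
 [ 0.008  0.082  0.997  1.422]
 [ 0.     0.     0.     1.   ]]
wrist 65.70646984690485 319.3907705671164 203.26696435855428 ['image', 'vfov', 'cx', 'cy', 'tool_from_camera']
[[-0.001 -0.957 -0.29  -0.074]
 [-0.     0.29  -0.957 -0.131]
 [ 1.    -0.001 -0.001  0.   ]
 [ 0.     0.     0.     1.   ]]
```

View pics/top0.png

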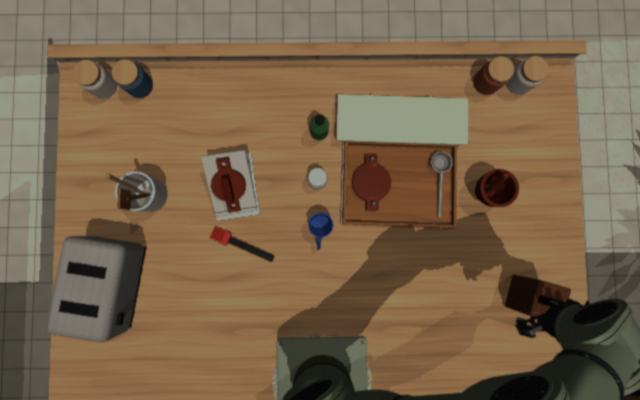

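View pics/scene0.png

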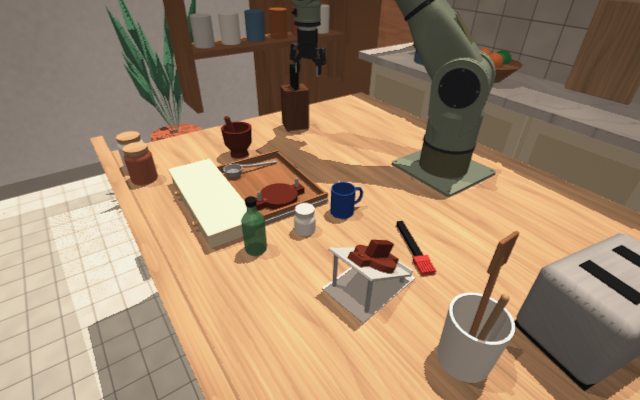

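The top view shows the stand and plate at about (230,185), the brush from (215,235) to (272,258), the base at (371,181), and the ladle at (440,160–215) with its bowl at the far end (+x). The scene view shows the stand slanting at (370,265). I'll measure these from both views.

```bash
python3 - <<'E'
from h import *
c=capture('top');sc=capture('scene')
a=cv2.resize(c['image'][130:280,190:470],None,fx=2.8,fy=2.8,interpolation=cv2.INTER_CUBIC)
cv2.imwrite('pics/topcrop.png',np.clip(a[:,:,::-1].astype(float)*1.5,0,255))
b=cv2.resize(sc['image'][140:320,170:450],None,fx=2.8,fy=2.8,interpolation=cv2.INTER_CUBIC)
cv2.imwrite('pics/scenecrop.png',np.clip(b[:,:,::-1].astype(float)*1.4,0,255))
# masks
im=c['image'].astype(int);r,g,b=im[...,0],im[...,1],im[...,2]
def comp(m,box,name,z):
    x0,x1,y0,y1=box;k=np.zeros_like(m);k[y0:y1,x0:x1]=m[y0:y1,x0:x1]
    pts=np.argwhere(k)[:,::-1].astype(np.float32)
    if len(pts)<5: print(name,'none');return
    rr=cv2.minAreaRect(pts);bx=cv2.boxPoints(rr);print(name,len(pts),pts.mean(0).round(1),rr,plane(c,pts.mean(0),z).round(3))
    for q in bx: print('   ',q.round(1),plane(c,q,z)[:2].round(3))
comp((r>130)&(g<60)&(b<60),(200,280,220,270),'bristle',.008)
comp((r<60)&(g<60)&(b<60),(215,285,225,270),'handle',.008)
comp((r<130)&(g<60)&(r>g+20),(345,400,150,215),'base',.030)
comp((r<130)&(g<50)&(r>g+20),(200,262,150,215),'plate',.085)
for uv in [(343,227),(457,227),(343,143)]: print(uv,plane(c,uv,.034).round(3))
E
```

```text
bristle 68 [224.4 237.9] ((220.00001525878906, 235.50001525878906), (16.54690170288086, 11.627553939819336), 26.56505012512207) [0.427 0.287 0.008]
    [210. 237.] [0.43 0.33]
    [215.2 226.6] [0.461 0.315]
    [230. 234.] [0.438 0.27 ]
    [224.8 244.4] [0.408 0.286]
handle 291 [250.9 248.6] ((250.9143524169922, 248.6883544921875), (47.09077453613281, 6.289803504943848), 24.443954467773438) [0.394 0.208 0.008]
    [228.2 241.8] [0.415 0.276]
    [230.8 236.1] [0.432 0.268]
    [273.7 255.6] [0.373 0.14 ]
    [271.  261.3] [0.356 0.148]
base 1532 [370.5 181.5] ((370.5577697753906, 181.66514587402344), (53.24708938598633, 40.80034255981445), 54.782405853271484) [ 0.589 -0.151  0.03 ]
    [338.5 171.7] [ 0.62  -0.056]
    [371.9 148.2] [ 0.69  -0.157]
    [402.6 191.7] [ 0.558 -0.245]
    [369.2 215.2] [ 0.489 -0.145]
plate 1076 [228.  184.4] ((228.0, 184.5), (53.0, 32.0), 90.0) [0.579 0.263 0.085]
    [212. 158.] [0.656 0.309]
    [244. 158.] [0.655 0.218]
    [244. 211.] [0.503 0.217]
    [212. 211.] [0.504 0.308]
(343, 227) [ 0.455 -0.066  0.034]
(457, 227) [ 0.452 -0.403  0.034]
(343, 143) [ 0.706 -0.07   0.034][ WARN:0@1.547] global loadsave.cpp:1063 imwrite_ Unsupported depth image for selected encoder is fallbacked to CV_8U.
```

View pics/topcrop.png

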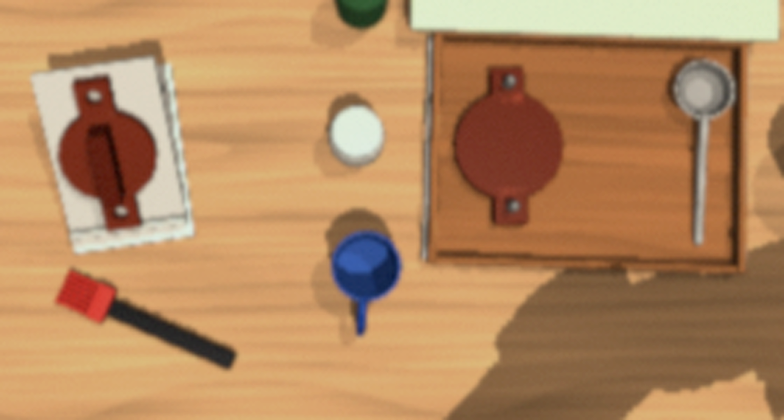

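View pics/scenecrop.png

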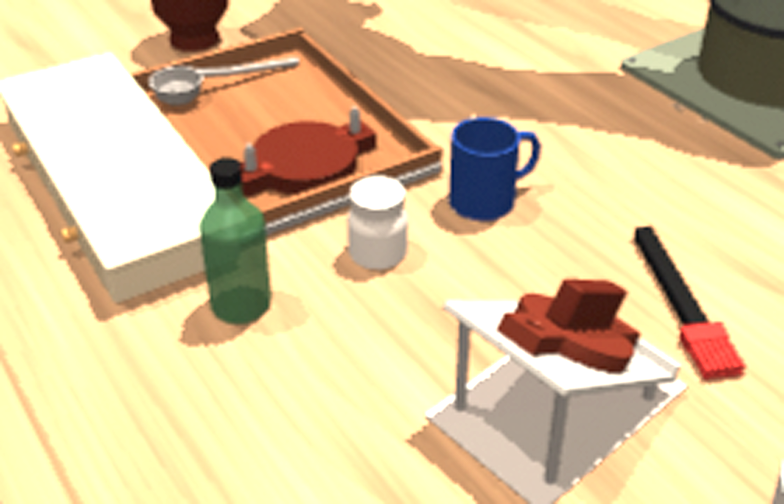

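The stand's high end is away from the robot, and its lip is on the robot's side. The mug and jar sit between the stand and the tray. I'll do the brush first.

```bash
cat >> h.py <<'E'
def go(pos,Rm):
    """needed deltas from measured pose to the world pose"""
    s=sense();r=rot(s)
    d=r.inv().apply(np.array(pos)-s['position'])/.025
    w=np.degrees((r.inv()*R.from_matrix(Rm)).as_rotvec())/6
    print('clk %.2f'%s['clock'],'delta',d.round(2),w.round(2),'pos',s['position'].round(4),'q',s['qpos'].round(2),'F',s['wrist_force'].round(1),'gap',s['finger_gap'].round(2)); return d,w
def down(yawz):  # tool pointing down, jaw axis z at yaw (deg)
    a=np.radians(yawz);z=np.array([np.cos(a),np.sin(a),0]);y=np.array([0,0,-1.]);return np.stack([np.cross(y,z),y,z],1)
E
python3 - <<'E'
from h import *
c=capture('top')
e=lambda x,y:(x/2.8+190,y/2.8+130)
for n,u,z in [('hole+',(95,96),.1195),('hole-',(121,211),.0496),('lad bowl',(703,88),.036),('lad end',(699,242),.013),('pin+',(509,80),.06),('pin-',(513,206),.06),
 ('brend',(232,358),.008),('brtip',(73,287),.008),('trayNL',(427,262),.034),('trayNR',(742,268),.034),('trayFR',(744,45),.034),('mug',(367,265),.08),('jar',(357,134),.075),('stand c1',(75,250),.035),('stand c2',(193,236),.035),('s3',(33,75),.125),('s4',(156,60),.125)]:
    print(n,plane(c,e(*u),z).round(3))
go([.45,-.15,.28],down(-45)); go([.41,.235,.2],down(-25))
E
```

```text
hole+ [0.632 0.268 0.119]
hole- [0.521 0.254 0.05 ]
lad bowl [ 0.647 -0.361  0.036]
lad end [ 0.484 -0.358  0.013]
pin+ [ 0.654 -0.152  0.06 ]
pin- [ 0.522 -0.153  0.06 ]
brend [0.366 0.143 0.008]
brtip [0.443 0.312 0.008]
trayNL [ 0.465 -0.065  0.034]
trayNR [ 0.455 -0.397  0.034]
trayFR [ 0.693 -0.407  0.034]
mug [ 0.462 -0.001  0.08 ]
jar [0.597 0.008 0.075]
stand c1 [0.482 0.305 0.035]
stand c2 [0.495 0.181 0.035]
s3 [0.653 0.329 0.125]
s4 [0.666 0.207 0.125]Traceback (most recent call last):
  File "<stdin>", line 7, in <module>
  File "h.py", line 33, in go
    print('clk %.2f'%s['clock'],'delta',d.round(2),w.round(2),'pos',s['position'].round(4),'q',s['qpos'].round(2),'F',s['wrist_force'].round(1),'gap',s['finger_gap'].round(2)); return d,w
                                                                                                                                                      ^^^^^^^^^^^^^^^^^^^^^
AttributeError: 'float' object has no attribute 'round'
```

```bash
sed -i "s/s\['finger_gap'\].round(2)/round(float(s['finger_gap']),2)/" h.py
python3 - <<'E'
from h import *
go([.45,-.15,.28],down(-45)); go([.41,.235,.2],down(-25))
E
```

```text
clk 0.30 delta [-13.98  -1.51 -10.17] [ 0.   -3.48 -0.  ] pos [ 0.2349 -0.5248  0.2421] q [ 1.11  0.71 -0.03  1.48  0.02  0.95 -0.08] F [-0.7 -0.2 -0.6] gap 1.0
clk 0.30 delta [-18.81   1.7  -24.88] [ 0.   -6.81 -0.  ] pos [ 0.2349 -0.5248  0.2421] q [ 1.11  0.71 -0.03  1.48  0.02  0.95 -0.08] F [-0.7 -0.2 -0.6] gap 1.0
```

Request:
{"op": "jog_arm", "data": {"deltas": "0.6 -14 -1.5 -10.2 0 -3.5 0;0.6 -14 -1.5 -10.2 0 -3.5 0;0.6 -14 -1.5 -10.2 0 -3.5 0;0.6 -14 -1.5 -10.2 0 -3.5 0;0.6 -14 -1.5 -10.2 0 -3.5 0;0.6 -14 -1.5 -10.2 0 -3.5 0;0.6 -14 -1.5 -10.2 0 -3.5 0;0.6 -14 -1.5 -10.2 0 -3.5 0;0.6 -14 -1.5 -10.2 0 -3.5 0;0.6 -14 -1.5 -10.2 0 -3.5 0", "force": 40}}

```text
clock: 1.3
position: [0.4522, -0.1448, 0.28]
tool_rot: [0.274, -0.273, 0.653, -0.652]
wrist_force: [-0.2, -1.1, 0.9]
finger_gap: 0.596
```

```bash
python3 - <<'E'
from h import *
go([.41,.235,.2],down(-25))
E
```

```text
clk 1.30 delta [ -9.64   3.23 -11.86] [ 0.   -3.26 -0.02] pos [ 0.4522 -0.1448  0.28  ] q [ 0.3   0.51 -0.1   1.77  0.06  0.86 -0.6 ] F [-0.2 -1.1  0.9] gap 0.6
```

Request:
{"op": "jog_arm", "data": {"deltas": "0.6 -9.65 3.2 -11.85 0 -3.26 0;0.6 -9.65 3.2 -11.85 0 -3.26 0;0.6 -9.65 3.2 -11.85 0 -3.26 0;0.6 -9.65 3.2 -11.85 0 -3.26 0;0.6 -9.65 3.2 -11.85 0 -3.26 0;0.6 -9.65 3.2 -11.85 0 -3.26 0;0.6 -9.65 3.2 -11.85 0 -3.26 0;0.6 -9.65 3.2 -11.85 0 -3.26 0;0.6 -9.65 3.2 -11.85 0 -3.26 0;0.6 -9.65 3.2 -11.85 0 -3.26 0"}}

```text
clock: 2.3
position: [0.4101, 0.2352, 0.2004]
tool_rot: [0.381, -0.38, 0.596, -0.596]
wrist_force: [-0.3, -0.4, 0.1]
finger_gap: 0.604
```

```bash
python3 - <<'E'
from h import *
s=sense();c=capture('wrist');T=wristT(s,c);save(c,'w1')
im=c['image'].astype(int);r,g,b=im[...,0],im[...,1],im[...,2]
m=((r>120)&(g<60)&(b<60)).astype(np.uint8)
n,l,st,ce=cv2.connectedComponentsWithStats(m)
for i in range(1,n):
    if st[i,4]>150: print('red',st[i],ce[i],plane(c,ce[i],.014,T).round(4))
m=((im.max(2)<55)).astype(np.uint8)
n,l,st,ce=cv2.connectedComponentsWithStats(m)
for i in range(1,n):
    if st[i,4]>300:
        p=np.argwhere(l==i)[::5,::-1]
        W=np.array([plane(c,q,.014,T)[:2] for q in p],np.float32);print('dark',st[i],ce[i],cv2.minAreaRect(W))
go([.41,.235,.2],down(-25))
E
```

```text
red [298  93  15  39 424] [305.69575472 110.47877358] [0.4294 0.3096 0.014 ]
red [298  93  38  53 824] [324.77305825 117.79975728] [0.4437 0.2946 0.014 ]
red [522 327  37  26 404] [539.00990099 337.6039604 ] [ 0.6406 -0.16    0.014 ]
dark [ 55   0  82  50 562] [94.01779359 22.78291815] ((0.24099071323871613, 0.5446451902389526), (0.010510209947824478, 0.13864725828170776), 80.67778778076172)
dark [  0   2  26  36 639] [10.02660407 20.97965571] ((0.07797940820455551, 0.693489134311676), (0.04710199683904648, 0.11684951931238174), 33.25324249267578)
dark [435  73  87  64 700] [476.22428571  93.99142857] ((0.6122668981552124, 0.25676971673965454), (0.12556569278240204, 0.026989148929715157), 12.835431098937988)
dark [308 147  18  78 481] [319.69022869 184.33471933] ((0.40573063492774963, 0.2328171283006668), (0.08410538733005524, 0.018057500943541527), 65.43657684326172)
dark [   73   290   494   110 31150] [336.82911717 360.65983949] ((0.2850731611251831, -0.04801321029663086), (0.34479182958602905, 1.117862582206726), 63.78641891479492)
clk 2.35 delta [-0.02  0.03 -0.03] [-0.01  0.   -0.01] pos [0.4105 0.2343 0.2006] q [-0.52  0.62 -0.11  1.9   0.11  0.62 -1.14] F [ 0.  -1.4  0.6] gap 0.6
```

View pics/w1.png

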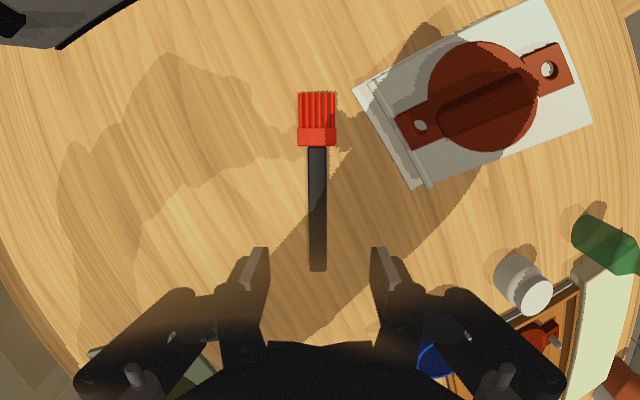

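The wrist view shows the brush vertical at column 317: tip at row 92, head/handle boundary at row 147, handle end at row 271. The plate's holes are at (549,70) and (420,124).

```bash
python3 - <<'E'
from h import *
s=sense();c=capture('wrist');T=wristT(s,c)
for n,u,z in [('tip',(316.5,92),.014),('nck',(317,147),.016),('end',(317,271),.012),('hole+',(549,70),.1195),('hole-',(420,124),.0496)]: print(n,plane(c,u,z,T).round(4))
E
```

```text
tip [0.4479 0.3212 0.014 ]
nck [0.4245 0.2699 0.016 ]
end [0.3634 0.1392 0.012 ]
hole+ [0.6338 0.267  0.1195]
hole- [0.5235 0.2542 0.0496]
```

Request:
{"op": "jog_arm", "data": {"deltas": "0.6 0 2 -0.09 0 0 0;0.6 0 4 -0.09 0 0 0;0.6 0 5.5 -0.09 0 0 0;0.6 0 6.5 -0.09 0 0 0;0.6 0 7.2 -0.09 0 0 0;0.6 0 7.42 -0.09 0 0 0;0.6 0 7.42 -0.09 0 0 0;0.1 0 7.42 -0.09 0 0 0;0.1 0 7.42 -0.09 0 0 0;0.1 0 7.42 -0.09 0 0 0", "force": 50}}

```text
clock: 3.4
position: [0.4094, 0.2352, 0.0164]
tool_rot: [0.381, -0.378, 0.597, -0.597]
wrist_force: [-0.7, -1.7, 12.4]
finger_gap: 0.22
```

Request:
{"op": "jog_arm", "data": {"deltas": "0 0 0 0 0 0 0;0 0 0 0 0 0 0;0 0 0 0 0 0 0;0 0 -0.5 0 0 0 0;0 0 -1.5 0 0 0 0;0 0 -3 0 0 0 0;0 0 -5 0 0 0 0;0 0 -7 0 0 0 0;0 0 -8 0 0 0 0;0 0 -8 0 0 0 0"}}

```text
clock: 4.4
position: [0.4095, 0.2351, 0.2203]
tool_rot: [0.383, -0.376, 0.597, -0.597]
wrist_force: [0.1, -0.3, -1.2]
finger_gap: 0.216
```

```bash
python3 - <<'E'
from h import *
go([.45,-.03,.30],down(-58)); go([.565,-.27,.22],down(-91))
E
```

```text
clk 4.40 delta [ 8.89 -3.23  5.98] [-0.02  5.49 -0.08] pos [0.4095 0.2351 0.2203] q [-0.52  0.59 -0.12  1.88  0.11  0.67 -1.14] F [ 0.1 -0.3 -1.2] gap 0.22
clk 4.40 delta [15.66 -0.04 14.2 ] [ 0.   10.99 -0.09] pos [0.4095 0.2351 0.2203] q [-0.52  0.59 -0.12  1.88  0.11  0.67 -1.14] F [ 0.1 -0.3 -1.2] gap 0.22
```

Request:
{"op": "jog_arm", "data": {"deltas": "0 1.4 0 1.3 0 1 0;0 3 0 2.7 0 2.1 0;0 4.7 0 4.2 0 3.3 0;0 6.4 0 5.7 0 4.5 0;0 8.1 0 7.2 0 5.7 0;0 9.8 0 8.7 0 6.9 0;0 11.4 0 10.2 0 8 0;0 13 0 11.7 0 9.1 0;0 14.4 0 13 0 10.1 0;0 15.66 0 14.2 0 11 0"}}

```text
clock: 5.4
position: [0.5553, -0.2426, 0.2192]
tool_rot: [-0.006, 0.011, 0.709, -0.705]
wrist_force: [0.8, 1.8, -0.9]
finger_gap: 0.222
```

Request:
{"op": "jog_arm", "data": {"deltas": "0 0 0 0 0 0 0;0 0 0 0 0 0 0"}}

```text
clock: 5.6
position: [0.5547, -0.2433, 0.2187]
tool_rot: [-0.007, 0.011, 0.709, -0.705]
wrist_force: [0.1, -0.3, -0.2]
finger_gap: 0.215
```

```bash
python3 - <<'E'
from h import *
go([.565,-.27,.22],down(-91))
s=sense();c=capture('wrist');T=wristT(s,c);save(c,'w2')
for n,p in [('pin+',(.654,-.152,.06)),('pin-',(.522,-.153,.06)),('bowl',(.647,-.361,.036)),('ladend',(.484,-.358,.013))]: print(n,proj(c,p,T).round(1))
E
```

```text
clk 5.60 delta [-0.44 -0.06  1.06] [ 0.06 -0.07 -0.05] pos [ 0.5547 -0.2433  0.2187] q [ 0.3   0.79  0.13  1.4  -0.12  0.96 -1.13] F [ 0.1 -0.3 -0.2] gap 0.22
pin+ [221.6  91.9]
pin- [232.8 223.3]
bowl [431.4  96.9]
ladend [415.8 235.7]
```

View pics/w2.png

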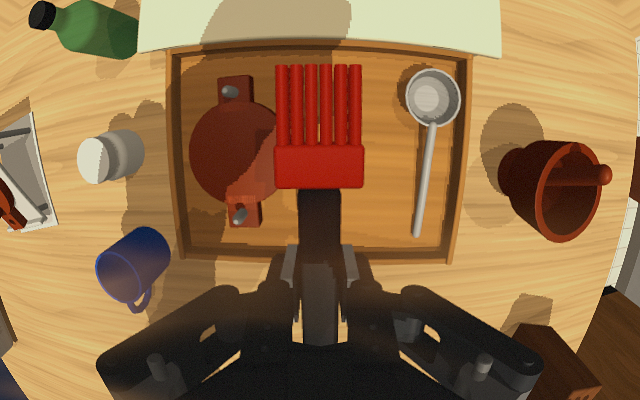

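The wrist view shows the brush held straight, with its head at (320,125). The tray lies below it: pins at about (228,91) and (238,213), the ladle bowl at (432,98) and the ladle's end at (416,236). The ladle's positions match the top view.

```bash
python3 - <<'E'
from h import *
go([.588,-.275,.10],down(-91.2))
go([.588,-.275,.0245],down(-91.2))
E
```

```text
clk 5.65 delta [-1.32  4.76  1.32] [ 0.06 -0.01 -0.06] pos [ 0.5549 -0.242   0.2189] q [ 0.3   0.78  0.13  1.4  -0.12  0.96 -1.13] F [ 0.2  1.3 -1.4] gap 0.22
clk 5.65 delta [-1.31  7.78  1.34] [ 0.06 -0.01 -0.06] pos [ 0.5549 -0.242   0.2189] q [ 0.3   0.78  0.13  1.4  -0.12  0.96 -1.13] F [ 0.2  1.3 -1.4] gap 0.22
```

Request:
{"op": "jog_arm", "data": {"deltas": "0 -1.3 1 1.33 0.06 0 -0.06;0 -1.3 2.5 1.33 0.06 0 -0.06;0 -1.3 4 1.33 0.06 0 -0.06;0 -1.3 5 1.33 0.06 0 -0.06;0 -1.3 5 1.33 0.06 0 -0.06"}}

```text
clock: 6.15
position: [0.5862, -0.273, 0.0912]
tool_rot: [-0.009, 0.006, 0.708, -0.706]
wrist_force: [-0.1, -0.3, -0.1]
finger_gap: 0.218
```

```bash
python3 - <<'E'
from h import *
go([.588,-.275,.0245],down(-91.2))
E
```

```text
clk 6.15 delta [-0.09  2.67  0.08] [0.03 0.   0.05] pos [ 0.5862 -0.273   0.0912] q [ 0.34  1.01  0.11  1.34 -0.13  0.8  -1.11] F [-0.1 -0.3 -0.1] gap 0.22
```

Request:
{"op": "jog_arm", "data": {"deltas": "0 -0.08 0.8 0.07 0.03 0 0.05;0 -0.08 1.6 0.07 0.03 0 0.05;0 -0.08 2.1 0.07 0.03 0 0.05;0 -0.08 2.4 0.07 0.03 0 0.05;0 -0.08 2.55 0.07 0.03 0 0.05;0 -0.08 2.64 0.07 0.03 0 0.05;0 -0.08 2.64 0.07 0.03 0 0.05;0 -0.08 2.64 0.07 0.03 0 0.05"}}

```text
clock: 6.95
position: [0.588, -0.2747, 0.0258]
tool_rot: [0.007, -0.008, -0.707, 0.707]
wrist_force: [0.3, 0.8, -1.1]
finger_gap: 0.21
```

Request:
{"op": "jog_arm", "data": {"deltas": "0 0 0.04 0 0 0 0;0 0 0.08 0 0 0 0;0 0 0.08 0 0 0 0"}}

```text
clock: 7.25
position: [0.5883, -0.2748, 0.0245]
tool_rot: [0.007, -0.008, -0.707, 0.707]
wrist_force: [-4.2, 1.5, 9.1]
finger_gap: 0.211
```

Request:
{"op": "jog_arm", "data": {"deltas": "0.45 0 0 0 0 0 0;0.45 0 0 0 0 0 0;0.45 0 0 0 0 0 0;0.45 0 0 0 0 0 0;0.45 0 -0.5 0 0 0 0;0.45 0 -2 0 0 0 0;0.45 0 -4 0 0 0 0;0.6 0 -6 0 0 0 0;0.6 0 -8 0 0 0 0;0.6 0 -8 0 0 0 0"}}

```text
clock: 8.25
position: [0.5896, -0.2757, 0.232]
tool_rot: [0.004, -0.011, -0.705, 0.709]
wrist_force: [-0.8, -0.1, -0.8]
finger_gap: 0.597
```

```bash
python3 - <<'E'
from h import *
s=sense();c=capture('wrist');T=wristT(s,c);save(c,'w3')
# plate: origin estimate
hp=np.array([.6335,.2672,.1195]);hm=np.array([.5228,.2542,.0496])
x=(hp-hm)/np.linalg.norm(hp-hm);print('tilt',np.degrees(np.arcsin(x[2])),'yaw',np.degrees(np.arctan2(x[1],x[0])))
for p in [(.682,-.277,.016),(.482,-.273,.016)]: print(proj(c,p,T).round(1))
go([.45,.0,.30],down(-85))
E
```

```text
tilt 32.092927187643035 yaw 6.697824484537991
[317.6  97.7]
[317.7 263.4]
clk 8.30 delta [  5.76  -2.93 -10.88] [-0.03 -1.03 -0.06] pos [ 0.5888 -0.2752  0.2285] q [ 0.33  0.85  0.13  1.21 -0.11  1.09 -1.12] F [ 0.5  0.8 -1. ] gap 0.6
```

View pics/w3.png

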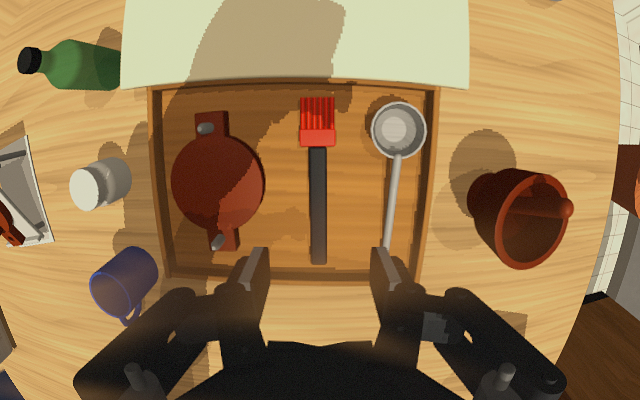

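The brush lies straight in the lane, from (317,97) to (318,264), parallel to the ladle. Next I'll take a look at the pins from straight above on the way to the plate.

Request:
{"op": "jog_arm", "data": {"deltas": "0.6 0.8 0 -2 0 0 0;0.6 0.8 0 -4 0 0 0;0.6 0.8 0 -4.9 0 0 0;0.6 0.8 0 -4.9 0 0 0;0.6 0.8 0 -4.9 0 0 0"}}

```text
clock: 8.8
position: [0.5711, -0.1523, 0.2279]
tool_rot: [0.005, -0.009, -0.706, 0.708]
wrist_force: [-0.1, -0.7, -0.9]
finger_gap: 0.597
```

```bash
python3 - <<'E'
from h import *
s=sense();c=capture('wrist');T=wristT(s,c);save(c,'w4')
np.savez('w4.npz',T=T,pos=s['position'])
u=[proj(c,p,T) for p in [(.654,-.1525,.06),(.522,-.1525,.06)]];print(np.round(u,1))
im=c['image'];t=[]
for a in u:
    x,y=int(a[0])-40,int(a[1])-40;y=max(y,0);k=im[y:y+80,x:x+80];print(x,y);t.append(cv2.resize(k,None,fx=5,fy=5,interpolation=cv2.INTER_CUBIC))
cv2.imwrite('pics/w4c.png',np.clip(np.hstack(t)[:,:,::-1].astype(float)*1.5,0,255).astype(np.uint8))
go([.45,.0,.30],down(-85))
E
```

```text
[[317.  103.8]
 [319.6 233.9]]
276 63
279 193
clk 8.85 delta [ 4.95 -2.94 -6.01] [-0.04 -1.04 -0.06] pos [ 0.571  -0.1531  0.2278] q [ 0.13  0.75  0.15  1.45 -0.12  0.94 -1.28] F [-0.4 -0.3 -0.1] gap 0.6
```

View pics/w4c.png

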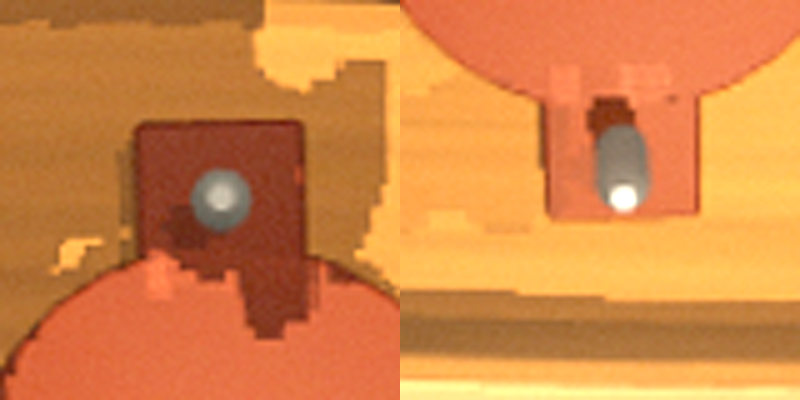

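Pin tops are at (320.2,102.2) and (323.6,232.4). I'll work out the plate grasp from here.

```bash
cat >> h.py <<'E'
def tilted(yaw,tilt):
    """tool frame for a plate whose x points up-slope at yaw: tool y=-normal, jaw z=-plate y"""
    Rp=(R.from_euler('z',yaw,degrees=True)*R.from_euler('y',-tilt,degrees=True)).as_matrix()
    y=-Rp[:,2];z=-Rp[:,1];return np.stack([np.cross(y,z),y,z],1),Rp
E
python3 - <<'E'
from h import *
s=sense();c=capture('wrist');T=np.load('w4.npz')['T']
a=plane(c,(320.2,102.2),.06,T);b=plane(c,(323.6,232.4),.06,T);d=a-b
print('pins',a.round(4),b.round(4),np.linalg.norm(d),'mid',((a+b)/2).round(4),'yaw',np.degrees(np.arctan2(d[1],d[0])))
hp=np.array([.6335,.2672,.1195]);hm=np.array([.5228,.2542,.0496])
Rt,Rp=tilted(6.7,32);m=(hp+hm)/2-16*.001*Rp[:,2];print('plate O',m.round(4),'n',Rp[:,2].round(3))
print('up', Rt.round(3))
g=m+Rp[:,2]*.034; far=m+Rp[:,2]*.16
print('tcp far',far,'tcp grasp',g)
go([.45,.0,.30],down(-85));go(far,Rt)
E
```

```text
pins [ 0.6555 -0.1556  0.06  ] [ 0.5236 -0.1567  0.06  ] 0.1318297024133336 mid [ 0.5896 -0.1562  0.06  ] yaw 0.4933390625408297
plate O [0.5866 0.2617 0.071 ] n [-0.526 -0.062  0.848]
up [[-0.842  0.526  0.117]
 [-0.099  0.062 -0.993]
 [-0.53  -0.848 -0.   ]]
tcp far [0.50236276 0.25179705 0.20666893] tcp grasp [0.5686766  0.25958713 0.09981487]
clk 8.90 delta [ 4.95 -2.94 -6.02] [-0.04 -1.04 -0.06] pos [ 0.571  -0.1534  0.2278] q [ 0.13  0.75  0.15  1.45 -0.12  0.94 -1.28] F [-0.3  0.2  0.6] gap 0.6
clk 8.90 delta [  3.1    0.77 -16.15] [-0.41 -1.28  5.27] pos [ 0.571  -0.1534  0.2278] q [ 0.13  0.75  0.15  1.45 -0.12  0.94 -1.28] F [-0.3  0.2  0.6] gap 0.6
```

Request:
{"op": "jog_arm", "data": {"deltas": "0.6 1.3 -1 -1.5 0 -0.3 0;0.6 2.6 -2 -3.2 0 -0.6 0;0.6 4 -3 -4.8 0 -0.9 0;0.6 5 -3 -6 0 -1 0;0.6 5 -3 -6 0 -1 0"}}

```text
clock: 9.4
position: [0.4468, 0.0019, 0.3026]
tool_rot: [-0.033, 0.028, -0.706, 0.707]
wrist_force: [0.5, -0.5, -0.5]
finger_gap: 0.602
```

```bash
python3 - <<'E'
from h import *
go([.502,.252,.207],tilted(6.7,32)[0])
E
```

```text
clk 9.40 delta [-3.03  3.82 -9.79] [-0.11 -0.28  5.27] pos [0.4468 0.0019 0.3026] q [-0.18  0.44  0.16  1.83 -0.08  0.87 -1.47] F [ 0.5 -0.5 -0.5] gap 0.6
```

Request:
{"op": "jog_arm", "data": {"deltas": "0.6 -1 0.4 -3 0 -0.1 1.3;0.6 -2 1 -5 -0.05 -0.2 2.6;0.6 -2.6 2 -7 -0.1 -0.28 3.9;0.6 -3 3 -8.5 -0.11 -0.28 5;0.6 -3 3.8 -9.8 -0.11 -0.28 5.27;0.6 -3 3.8 -9.8 -0.11 -0.28 5.27;0.6 -3 3.8 -9.8 -0.11 -0.28 5.27;0.6 -3 3.8 -9.8 -0.11 -0.28 5.27"}}

```text
clock: 10.2
position: [0.5087, 0.2632, 0.2207]
tool_rot: [0.225, 0.146, 0.687, -0.675]
wrist_force: [0.5, -1.2, 1.1]
finger_gap: 0.598
```

```bash
python3 - <<'E'
from h import *
go([.502,.252,.207],tilted(6.7,32)[0])
s=sense();c=capture('wrist');T=wristT(s,c);save(c,'w5')
for n,p in [('h+',(.6335,.2672,.1195)),('h-',(.5228,.2542,.0496))]: print(n,proj(c,p,T).round(1))
E
```

```text
clk 10.20 delta [0.55 0.31 0.41] [-0.12  0.03  0.26] pos [0.5087 0.2632 0.2207] q [-0.93  0.67  0.44  2.06 -0.48  0.   -1.61] F [ 0.5 -1.2  1.1] gap 0.6
h+ [329.1 131.4]
h- [327.2 261.2]
```

View pics/w5.png

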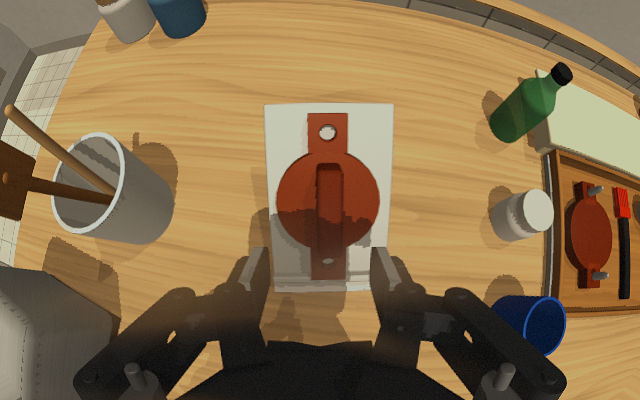

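The wrist view shows the plate's holes at (328,132) and (327,261), within 1 px of the prediction, with the bar between the jaws. Joint 6 is at its lower limit here, so I'll come in from straight above the grasp point.

```bash
python3 - <<'E'
from h import *
Rt,Rp=tilted(6.7,32);g=np.array([.5866,.2617,.071])+Rp[:,2]*.035
go(g+[0,0,.12],Rt);go(g,Rt)
E
```

```text
clk 10.25 delta [-1.99  1.22  0.33] [-0.13  0.01  0.25] pos [0.5092 0.2614 0.2217] q [-0.93  0.67  0.44  2.06 -0.49  0.   -1.61] F [0.6 0.1 0.3] gap 0.6
clk 10.25 delta [0.44 5.36 0.27] [-0.13  0.01  0.25] pos [0.5092 0.2614 0.2217] q [-0.93  0.67  0.44  2.06 -0.49  0.   -1.61] F [0.6 0.1 0.3] gap 0.6
```

Request:
{"op": "jog_arm", "data": {"deltas": "0.6 -1 0.6 0.2 0 0 0;0.6 -2 1.2 0.3 0 0 0.1;0.6 -2 1.2 0.33 -0.13 0 0.25;0.6 -2 1.2 0.33 -0.13 0 0.25;0.6 -2 1.2 0.33 -0.13 0 0.25"}}

```text
clock: 10.75
position: [0.5682, 0.2587, 0.2214]
tool_rot: [0.234, 0.155, 0.69, -0.668]
wrist_force: [-0.4, -0.2, -0.8]
finger_gap: 0.601
```

```bash
python3 - <<'E'
from h import *
Rt,Rp=tilted(6.7,32);g=np.array([.5866,.2617,.071])+Rp[:,2]*.035
go(g+[0,0,.03],Rt);go(g,Rt)
E
```

```text
clk 10.75 delta [ 1.92  3.08 -0.04] [-0.01  0.    0.01] pos [0.5682 0.2587 0.2214] q [-0.82  0.71  0.4   1.93 -0.45  0.04 -1.58] F [-0.4 -0.2 -0.8] gap 0.6
clk 10.75 delta [ 2.55  4.1  -0.04] [-0.01  0.    0.01] pos [0.5682 0.2587 0.2214] q [-0.82  0.71  0.4   1.93 -0.45  0.04 -1.58] F [-0.4 -0.2 -0.8] gap 0.6
```

```bash
python3 - <<'E'
from h import *
_,Rp=tilted(6.7,32);g=np.array([.5866,.2617,.071])+Rp[:,2]*.036
Rt=tilted(6.7,24)[0]
go(g+[0,0,.05],Rt);go(g,Rt)
E
```

```text
clk 10.75 delta [ 1.49  2.36 -0.04] [-0.01  0.   -1.33] pos [0.5682 0.2587 0.2214] q [-0.82  0.71  0.4   1.93 -0.45  0.04 -1.58] F [-0.4 -0.2 -0.8] gap 0.6
clk 10.75 delta [ 2.55  4.06 -0.04] [-0.01  0.   -1.33] pos [0.5682 0.2587 0.2214] q [-0.82  0.71  0.4   1.93 -0.45  0.04 -1.58] F [-0.4 -0.2 -0.8] gap 0.6
```

Request:
{"op": "jog_arm", "data": {"deltas": "0.6 0.5 0.8 -0.04 0 0 -0.6;0.6 1 1.6 -0.04 0 0 -1.2;0.6 1.5 2.36 -0.04 0 0 -1.33;0.6 1.5 2.36 -0.04 0 0 -1.33;0.6 1.5 2.36 -0.04 0 0 -1.33"}}

```text
clock: 11.25
position: [0.5675, 0.2593, 0.152]
tool_rot: [0.187, 0.106, 0.699, -0.683]
wrist_force: [0.7, 0.2, 0.2]
finger_gap: 0.598
```

```bash
python3 - <<'E'
from h import *
_,Rp=tilted(6.7,32);g=np.array([.5866,.2617,.071])+Rp[:,2]*.036
go(g,tilted(6.7,24)[0]); go(g,tilted(6.7,32)[0])
E
```

```text
clk 11.25 delta [ 0.81  1.85 -0.01] [-0.02  0.    0.  ] pos [0.5675 0.2593 0.152 ] q [-0.73  0.82  0.32  1.86 -0.46  0.12 -1.57] F [0.7 0.2 0.2] gap 0.6
clk 11.25 delta [ 0.81  1.85 -0.01] [-0.02  0.    1.34] pos [0.5675 0.2593 0.152 ] q [-0.73  0.82  0.32  1.86 -0.46  0.12 -1.57] F [0.7 0.2 0.2] gap 0.6
```

Request:
{"op": "jog_arm", "data": {"deltas": "0.6 0.3 0.6 0 0 0 -0.2;0.6 0.5 1.1 0 0 0 -0.4;0.6 0.7 1.6 0 0 0 -0.5;0.6 0.81 1.83 0 0 0 -0.5;0.6 0.81 1.83 0 0 0 -0.5;0.6 0.81 1.83 0 0 0 -0.5"}}

```text
clock: 11.85
position: [0.5676, 0.2592, 0.1021]
tool_rot: [0.169, 0.088, 0.701, -0.687]
wrist_force: [0.9, -0.3, -0.3]
finger_gap: 0.595
```

```bash
python3 - <<'E'
from h import *
_,Rp=tilted(6.7,32);O=np.array([.5866,.2617,.071]);g=O+Rp[:,2]*.036
go(g,tilted(6.7,21)[0]); print('TCP in plate',(Rp.T@(sense()['position']-O)*1e3).round(1))
E
```

```text
clk 11.85 delta [ 0.01  0.02 -0.01] [-0.02 -0.    0.  ] pos [0.5676 0.2592 0.1021] q [-0.69  0.9   0.25  1.84 -0.46  0.1  -1.56] F [ 0.9 -0.3 -0.3] gap 0.59
TCP in plate [ 0.2 -0.3 36.5]
```

Now close on the bar, keeping still.

Request:
{"op": "jog_arm", "data": {"deltas": "0 0 0 0 0 0 0;0 0 0 0 0 0 0;0 0 0 0 0 0 0;0 0 0 0 0 0 0;0 0 0 0 0 0 0", "force": 110}}

```text
clock: 12.35
position: [0.5676, 0.2594, 0.1029]
tool_rot: [0.169, 0.088, 0.701, -0.687]
wrist_force: [-5.8, -1.5, 11.2]
finger_gap: 0.236
```

```bash
python3 - <<'E'
from h import *
s=sense();go(s['position']+[0,0,.1],rot(s).as_matrix())
E
```

```text
clk 12.35 delta [-1.44 -3.73  0.  ] [0. 0. 0.] pos [0.5676 0.2594 0.1029] q [-0.69  0.9   0.25  1.84 -0.46  0.1  -1.56] F [-5.8 -1.5 11.2] gap 0.24
```

Request:
{"op": "jog_arm", "data": {"deltas": "0 -0.2 -0.4 0 0 0 0;0 -0.5 -1.1 0 0 0 0;0 -0.8 -2 0 0 0 0;0 -1.1 -3 0 0 0 0;0 -1.5 -4 0 0 0 0;0 -1.9 -5 0 0 0 0;0 -1.9 -5 0 0 0 0;0 -1.9 -5 0 0 0 0"}}

```text
clock: 13.15
position: [0.5666, 0.2596, 0.2362]
tool_rot: [0.169, 0.088, 0.701, -0.687]
wrist_force: [-0.2, -0.9, -4.9]
finger_gap: 0.243
```

```bash
python3 - <<'E'
from h import *
Rt=(R.from_euler('z',.5,degrees=True)*R.from_euler('y',11,degrees=True)).as_matrix()
Rt=tilted(.5,-11)[0]
go([.5,.02,.30],tilted(.5,0)[0]);go([.58,-.156,.22],Rt)
E
```

```text
clk 13.15 delta [ 2.6  -3.72  9.21] [ 0.18  1.02 -3.5 ] pos [0.5666 0.2596 0.2362] q [-0.8   0.71  0.47  1.72 -0.4   0.45 -1.61] F [-0.2 -0.9 -4.9] gap 0.24
clk 13.15 delta [ 1.55  0.11 16.57] [ 0.08  1.04 -5.33] pos [0.5666 0.2596 0.2362] q [-0.8   0.71  0.47  1.72 -0.4   0.45 -1.61] F [-0.2 -0.9 -4.9] gap 0.24
```

Request:
{"op": "jog_arm", "data": {"deltas": "0 0.2 -0.6 0.8 0 0.1 -0.3;0 0.6 -1.4 2 0.05 0.2 -0.8;0 1 -2.2 3.4 0.1 0.4 -1.3;0 1.4 -3 4.8 0.1 0.6 -1.8;0 1.8 -3.4 6.2 0.15 0.75 -2.4;0 2.2 -3.7 7.6 0.18 0.9 -3;0 2.6 -3.7 8.6 0.18 1 -3.4;0 2.6 -3.7 9.2 0.18 1.02 -3.5;0 2.6 -3.7 9.2 0.18 1.02 -3.5;0 2.6 -3.7 9.2 0.18 1.02 -3.5"}}

```text
clock: 14.15
position: [0.5001, 0.0206, 0.2985]
tool_rot: [0.003, -0.004, 0.707, -0.707]
wrist_force: [0.5, 0.2, -4.3]
finger_gap: 0.238
```

```bash
python3 - <<'E'
from h import *
go([.59,-.156,.22],tilted(.5,-11)[0])
E
```

```text
clk 14.15 delta [-3.54  3.13  7.1 ] [ 0.    0.   -1.82] pos [0.5001 0.0206 0.2985] q [-0.37  0.57  0.48  1.66 -0.3   0.99 -1.35] F [ 0.5  0.2 -4.3] gap 0.24
```

Request:
{"op": "jog_arm", "data": {"deltas": "0 -0.4 0.2 1 0 0 -0.2;0 -1 0.8 2.2 0 0 -0.5;0 -1.7 1.5 3.6 0 0 -0.9;0 -2.4 2.2 5 0 0 -1.3;0 -3 2.8 6.2 0 0 -1.6;0 -3.5 3.1 7.1 0 0 -1.82;0 -3.5 3.1 7.1 0 0 -1.82;0 -3.5 3.1 7.1 0 0 -1.82"}}

```text
clock: 14.95
position: [0.5891, -0.1553, 0.2197]
tool_rot: [-0.065, -0.072, 0.704, -0.704]
wrist_force: [-0.0, 0.6, -4.4]
finger_gap: 0.241
```

```bash
python3 - <<'E'
from h import *
go([.59,-.156,.22],tilted(.5,-11)[0])
s=sense();c=capture('wrist');T=wristT(s,c);save(c,'w6');np.savez('w6.npz',T=T)
t=capture('top');sc=capture('scene')
# expected plate
Rw=rot(s).as_matrix()
# plate in tool: normal is rotated 11deg from -y about z; origin 36.5mm below tcp along normal
_,Rp=tilted(.5,0);O=s['position']-Rp[:,2]*.0365
for n,p in [('h+',[.066,0,.016]),('h-',[-.066,0,.016]),('top+',[.084,0,.016])]: print(n,proj(c,O+Rp@p,T).round(1))
a=cv2.resize(sc['image'][60:260,130:380],None,fx=2,fy=2,interpolation=cv2.INTER_CUBIC)
im=np.zeros((400,400+640-400+500,3),np.uint8)
w=c['image'][0:300,180:460];w=cv2.resize(w,(373,400))
cv2.imwrite('pics/w6c.png',np.hstack([w,a[:,:427]])[:,:,::-1])
E
```

```text
clk 14.95 delta [-0.03 -0.02  0.03] [0.01 0.01 0.01] pos [ 0.5891 -0.1553  0.2197] q [ 0.02  0.93  0.43  1.15 -0.29  1.31 -1.13] F [-0.   0.6 -4.4] gap 0.24
h+ [319.  123.5]
h- [318.7 325.3]
top+ [319.1  83.4]
```

View pics/w6c.png

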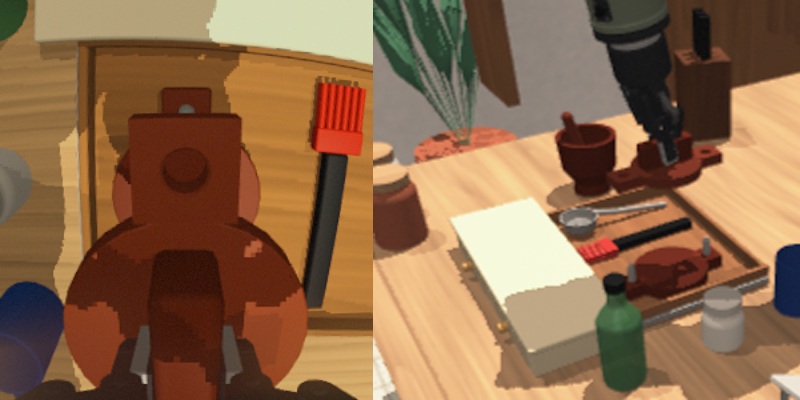

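The wrist view shows the plate's far hole at full-image (319,127.5), with the matching base ear behind it at (320,77). That is about 4 px lower than predicted. The scene view shows the plate held roughly level. I'll measure the plate's edges numerically to get the offset in the grip.

```bash
python3 - <<'E'
from h import *
s=sense();c=capture('wrist');T=wristT(s,c)
im=c['image'].astype(int);r,g,b=im[...,0],im[...,1],im[...,2]
print('col290',[(y,*im[y,290]) for y in range(80,94)])
print('col319',[(y,im[y,319,0]) for y in range(112,150)])
print('colbar',[(y,im[y,300,0]) for y in range(182,200)],[(y,im[y,335,0]) for y in range(182,200)])
for y in (95,110): print('row',y,[(x,im[y,x,0]) for x in list(range(270,286))+list(range(354,370))])
_,Rp=tilted(.5,0)
for dp in (-3,0,3):
  Rq=Rp@R.from_euler('y',-dp,degrees=True).as_matrix();O=s['position']-Rq[:,2]*.0365
  print(dp,[(n,proj(c,O+Rq@p,T).round(1)) for n,p in [('cL',[.084,.018,.016]),('cR',[.084,-.018,.016]),('h+n',[.0585,0,.016]),('h+f',[.0735,0,.016]),('barL',[.04,.011,.052]),('barR',[.04,-.011,.052]),('e70L',[.07,.018,.016]),('e70R',[.07,-.018,.016])]])
E
```

```text
col290 [(80, np.int64(120), np.int64(73), np.int64(33)), (81, np.int64(117), np.int64(73), np.int64(34)), (82, np.int64(117), np.int64(75), np.int64(35)), (83, np.int64(118), np.int64(75), np.int64(37)), (84, np.int64(119), np.int64(74), np.int64(34)), (85, np.int64(69), np.int64(29), np.int64(14)), (86, np.int64(62), np.int64(20), np.int64(7)), (87, np.int64(63), np.int64(22), np.int64(6)), (88, np.int64(71), np.int64(24), np.int64(4)), (89, np.int64(97), np.int64(36), np.int64(15)), (90, np.int64(103), np.int64(42), np.int64(19)), (91, np.int64(102), np.int64(42), np.int64(26)), (92, np.int64(102), np.int64(42), np.int64(21)), (93, np.int64(102), np.int64(39), np.int64(17))]
col319 [(112, np.int64(75)), (113, np.int64(86)), (114, np.int64(87)), (115, np.int64(81)), (116, np.int64(82)), (117, np.int64(84)), (118, np.int64(82)), (119, np.int64(84)), (120, np.int64(85)), (121, np.int64(84)), (122, np.int64(83)), (123, np.int64(80)), (124, np.int64(79)), (125, np.int64(80)), (126, np.int64(84)), (127, np.int64(81)), (128, np.int64(79)), (129, np.int64(82)), (130, np.int64(80)), (131, n
[... 2652 characters left out ...]
9.1, 140.2])), ('h+f', array([319.2, 108.1])), ('barL', array([289.6, 210.7])), ('barR', array([348.2, 210.9])), ('e70L', array([279.5, 116.1])), ('e70R', array([358.8, 116.3]))]
0 [('cL', array([277.4,  84. ])), ('cR', array([361.1,  84.3])), ('h+n', array([319.1, 139.6])), ('h+f', array([319.2, 107. ])), ('barL', array([289.2, 215.3])), ('barR', array([348.5, 215.4])), ('e70L', array([278.4, 115.2])), ('e70R', array([359.9, 115.4]))]
3 [('cL', array([276. ,  82.8])), ('cR', array([362.5,  83.1])), ('h+n', array([319.1, 139.4])), ('h+f', array([319.2, 106.4])), ('barL', array([288.8, 220.1])), ('barR', array([348.9, 220.3])), ('e70L', array([277.2, 114.7])), ('e70R', array([361.1, 114.9]))]
```

```bash
python3 - <<'E'
from h import *
from scipy.optimize import least_squares
s=sense();c=capture('wrist');T=wristT(s,c);im=c['image'].astype(int)
for x in (300,319,338): print('bar',x,[(y,int(im[y,x-1:x+2].sum(0)[0]//3)) for y in range(204,232,1)])
_,Rp=tilted(.5,0)
def res(v,yt):
  dx,dz,dp=v;Rq=Rp@R.from_euler('y',-dp,degrees=True).as_matrix();O=s['position']-Rq@np.array([dx,0,dz])*1e-3
  P=lambda *p:proj(c,O+Rq@np.array(p),T)
  l,rr=P(.079,.018,.016),P(.079,-.018,.016)
  return np.array([P(.084,.012,.016)[1]-88.4,P(.0735,0,.016)[1]-112.5,P(.0585,0,.016)[1]-144.6,rr[0]-l[0]-84.1,P(.04,.006,.016)[1]-188,P(.04,0,.052)[1]-yt])
for yt in (216,219,222): f=least_squares(res,[0,36.5,0],args=(yt,));print(yt,f.x.round(2),f.fun.round(1))
E
```

```text
bar 300 [(204, 54), (205, 53), (206, 53), (207, 54), (208, 53), (209, 55), (210, 57), (211, 55), (212, 58), (213, 57), (214, 56), (215, 57), (216, 58), (217, 55), (218, 57), (219, 58), (220, 61), (221, 64), (222, 66), (223, 70), (224, 73), (225, 75), (226, 78), (227, 76), (228, 68), (229, 66), (230, 65), (231, 66)]
bar 319 [(204, 55), (205, 55), (206, 54), (207, 56), (208, 56), (209, 54), (210, 58), (211, 56), (212, 57), (213, 58), (214, 56), (215, 59), (216, 57), (217, 58), (218, 56), (219, 58), (220, 61), (221, 63), (222, 68), (223, 71), (224, 74), (225, 76), (226, 79), (227, 78), (228, 78), (229, 80), (230, 79), (231, 80)]
bar 338 [(204, 55), (205, 55), (206, 54), (207, 54), (208, 57), (209, 55), (210, 56), (211, 56), (212, 56), (213, 57), (214, 56), (215, 57), (216, 56), (217, 58), (218, 58), (219, 61), (220, 62), (221, 66), (222, 68), (223, 72), (224, 75), (225, 77), (226, 79), (227, 79), (228, 80), (229, 79), (230, 79), (231, 80)]
216 [-0.21 21.47 -9.18] [-0.4 -0.5  1.8  0.1 -0.8 -0.1]
219 [ 0.09 23.58 -7.15] [-0.3 -0.3  1.9  0.5 -1.1 -0.3]
222 [ 0.44 25.55 -5.12] [-0.1 -0.   2.1  1.  -1.4 -0.5]
```

```bash
python3 - <<'E'
from h import *
from scipy.optimize import least_squares
s=sense();c=capture('wrist');T=wristT(s,c)
_,Rp=tilted(.5,0)
def P(v,p,c,T):
  dx,dz,dp=v;Rq=Rp@R.from_euler('y',-dp,degrees=True).as_matrix();O=s['position']-Rq@np.array([dx,0,dz])*1e-3
  return proj(c,O+Rq@np.array(p),T)
def res(v,dz):
  v=[v[0],dz,v[1]];q=lambda *p:P(v,p,c,T)
  return np.array([q(.084,.012,.016)[1]-88.4,q(.0735,0,.016)[1]-112.5,q(.0585,0,.016)[1]-144.6,q(.079,-.018,.016)[0]-q(.079,.018,.016)[0]-84.1,q(.04,.006,.016)[1]-188])
for dz in (33,36.5,39): f=least_squares(res,[0,0],args=(dz,));print(dz,f.x.round(2),f.fun.round(1),'bar',P([f.x[0],dz,f.x[1]],[.04,0,.052],c,T).round(1))
sc=capture('scene');I=sc['image']
ps={}
for dp in (-4,0,4): print(dp,[P([2,36.5,dp],p,sc,sc['pose']).round(1) for p in ([.084,.018,.016],[-.084,.018,.016],[.084,.018,0],[-.084,.018,0])])
k=cv2.resize(I[100:210,220:380],None,fx=5,fy=5,interpolation=cv2.INTER_CUBIC);cv2.imwrite('pics/s7.png',np.clip(k[:,:,::-1].astype(float)*1.4,0,255).astype(np.uint8))
E
```

```text
33 [ 2.07 -0.27] [ 1.   0.7  1.7  0.4 -3.7] bar [318.8 224.7]
36.5 [3.17 2.35] [ 1.6  1.1  1.5  0.4 -4.9] bar [318.8 226.3]
39 [4.07 4.12] [ 2.1  1.4  1.4  0.2 -5.8] bar [318.8 227.1]
-4 [array([252.8, 154.3]), array([304.8, 135.1]), array([253.7, 159.4]), array([305.1, 140.1])]
0 [array([252. , 152.5]), array([304.4, 137.2]), array([252.6, 157.8]), array([304.5, 142.2])]
4 [array([251.4, 150.7]), array([304. , 139.2]), array([251.6, 156.2]), array([303.7, 144.3])]
```

View pics/s7.png

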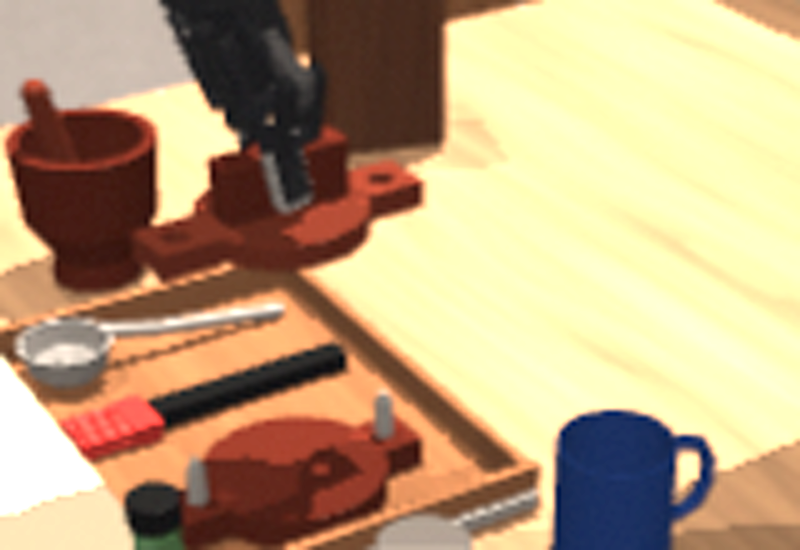

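In the scene crop the plate is held over the base. Its ear corners are at (250.4,151.6) and (304,136.6) in the full image, which means it is level within about 1°. The offset in the grip is TCP +2.2 mm in plate x and about 33.5 mm above the underside. I'll correct for that and lower.

```bash
python3 - <<'E'
from h import *
go([.5918,-.1562,.106],tilted(.5,-11)[0])
E
```

```text
clk 15.30 delta [-0.98  4.5   0.03] [ 0.    0.01 -0.  ] pos [ 0.5891 -0.1555  0.2212] q [ 0.02  0.92  0.43  1.15 -0.29  1.31 -1.13] F [ 0.4 -0.6 -4.6] gap 0.24
```

Request:
{"op": "jog_arm", "data": {"deltas": "0 -0.3 1.2 0.03 0 0 0;0 -0.6 2.5 0.03 0 0 0;0 -0.8 3.5 0.03 0 0 0;0 -0.95 4.2 0.03 0 0 0;0 -0.98 4.5 0.03 0 0 0;0 -0.98 4.5 0.03 0 0 0;0 -0.98 4.5 0.03 0 0 0;0 -0.98 4.5 0.03 0 0 0"}}

```text
clock: 16.1
position: [0.5922, -0.1563, 0.1071]
tool_rot: [0.064, 0.071, -0.704, 0.704]
wrist_force: [-0.3, 0.7, -4.4]
finger_gap: 0.24
```

```bash
python3 - <<'E'
from h import *
go([.5918,-.1562,.082],tilted(.5,-11)[0]);go([.5918,-.1562,.0635],tilted(.5,-11)[0])
E
```

```text
clk 16.10 delta [-0.17  0.99 -0.01] [-0.    0.01 -0.02] pos [ 0.5922 -0.1563  0.1071] q [ 0.03  1.06  0.4   1.25 -0.33  1.08 -1.11] F [-0.3  0.7 -4.4] gap 0.24
clk 16.10 delta [-0.31  1.72 -0.01] [-0.    0.01 -0.02] pos [ 0.5922 -0.1563  0.1071] q [ 0.03  1.06  0.4   1.25 -0.33  1.08 -1.11] F [-0.3  0.7 -4.4] gap 0.24
```

Request:
{"op": "jog_arm", "data": {"deltas": "0 -0.08 0.2 0 0 0 0;0 -0.1 0.4 0 0 0 0;0 -0.12 0.6 0 0 0 0;0 -0.15 0.75 0 0 0 0;0 -0.16 0.85 0 0 0 0;0 -0.16 0.85 0 0 0 0"}}

```text
clock: 16.7
position: [0.5919, -0.1563, 0.0851]
tool_rot: [0.064, 0.071, -0.704, 0.704]
wrist_force: [1.2, -0.1, -4.1]
finger_gap: 0.238
```

It is already 8 mm below the pin tops with no contact force, so I'll continue.

Request:
{"op": "jog_arm", "data": {"deltas": "0 -0.02 0.15 0 0 0 0;0 -0.05 0.3 0 0 0 0;0 -0.08 0.45 0 0 0 0;0 -0.1 0.55 0 0 0 0;0 -0.1 0.6 0 0 0 0;0 -0.1 0.6 0 0 0 0"}}

```text
clock: 17.3
position: [0.5915, -0.1563, 0.0698]
tool_rot: [0.064, 0.071, -0.704, 0.704]
wrist_force: [0.5, 0.3, -3.8]
finger_gap: 0.237
```

Request:
{"op": "jog_arm", "data": {"deltas": "0 -0.02 0.06 0 0 0 0;0 -0.03 0.12 0 0 0 0;0 -0.04 0.18 0 0 0 0;0 -0.04 0.22 0 0 0 0;0 -0.04 0.22 0 0 0 0"}}

```text
clock: 17.8
position: [0.5913, -0.1563, 0.0641]
tool_rot: [0.064, 0.071, -0.704, 0.704]
wrist_force: [-0.2, -0.4, -4.0]
finger_gap: 0.242
```

Request:
{"op": "jog_arm", "data": {"deltas": "0 0 0.04 0 0 0 0;0 0 0.08 0 0 0 0;0 0 0.08 0 0 0 0"}}

```text
clock: 18.1
position: [0.5911, -0.1563, 0.0626]
tool_rot: [0.064, 0.071, -0.704, 0.704]
wrist_force: [-0.2, 2.6, 4.4]
finger_gap: 0.24
```

Contact at the expected height. I'll press slightly to seat it, then release.

Request:
{"op": "jog_arm", "data": {"deltas": "0 0 0.04 0 0 0 0;0 0 0.04 0 0 0 0;0 0 0.04 0 0 0 0"}}

```text
clock: 18.4
position: [0.5912, -0.1562, 0.0624]
tool_rot: [0.063, 0.071, -0.704, 0.704]
wrist_force: [-2.1, 3.1, 11.5]
finger_gap: 0.237
```

```bash
python3 - <<'E'
from h import *
s=sense();print(s['position'],s['wrist_force'],s['ft_torque'])
E
```

```text
[ 0.59117561 -0.15617764  0.06244075] [-2.14234265  3.07565416 11.51125295] [ 0.1795682   0.79931796 -0.14118955]
```

Request:
{"op": "jog_arm", "data": {"deltas": "0.4 0 0 0 0 0 0;0.6 0 0 0 0 0 0;0.6 0 0 0 0 0 0;0.6 0 0 0 0 0 0;0.6 0 -0.5 0 0 0 0;0.6 0 -1.5 0 0 0 0;0.6 0 -3 0 0 0 0;0.6 0 -5 0 0 0 0;0.6 0 -7 0 0 0 0;0.6 0 -7 0 0 0 0"}}

```text
clock: 19.4
position: [0.6263, -0.1566, 0.2412]
tool_rot: [0.06, 0.068, -0.703, 0.706]
wrist_force: [-0.3, -0.1, -0.9]
finger_gap: 0.6
```

```bash
python3 - <<'E'
from h import *
go([.59,-.156,.22],tilted(.5,-11)[0])
s=sense();c=capture('wrist');T=wristT(s,c);save(c,'w8');sc=capture('scene')
w=cv2.resize(c['image'][60:340,160:480],(400,350),interpolation=cv2.INTER_CUBIC)
k=cv2.resize(sc['image'][145:245,180:294],(399,350),interpolation=cv2.INTER_CUBIC)
cv2.imwrite('pics/w8c.png',np.clip(np.hstack([w,k])[:,:,::-1].astype(float)*1.3,0,255).astype(np.uint8))
_,Rp=tilted(.5,0);O=np.array([.5896,-.1562,.030])
for n,p in [('h+',[.066,0,.016]),('h-',[-.066,0,.016])]:
    for cc,TT in ((c,T),(sc,sc['pose'])): print(n,proj(cc,O+Rp@p,TT).round(1))
for p in ([.084,.018,.016],[-.084,.018,.016]): print('scene corner',proj(sc,O+Rp@p).round(1))
E
```

```text
clk 19.40 delta [ 1.28  1.1  -0.04] [-0.03  0.01 -0.11] pos [ 0.6263 -0.1566  0.2412] q [ 0.04  0.97  0.44  0.94 -0.3   1.46 -1.17] F [-0.3 -0.1 -0.9] gap 0.6
h+ [317.7 121.8]
h+ [258.6 195.3]
h- [317.6 232.5]
h- [296.1 181.8]
scene corner [256.1 200.1]
scene corner [304.  182.6]
```

View pics/w8c.png

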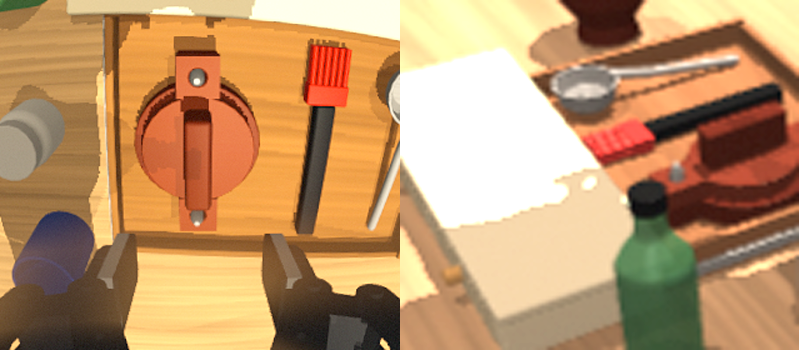

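The wrist view shows both pins standing up through the plate's holes, at about (317,122) and (317,234) in the full image, and the brush straight in its lane. The mug and jar are where they were. The arm is clear, so I'm handing in.

```bash
python3 -c "
from bench import *
print(close_job())"
```

```text
the job is handed in; nothing more can be done
None
```

I put the tostonera set away and handed the job in after about 19.5 s on the robot's clock; no verdict was reported.

- **Brush:** it lies flat in the free lane, parallel to the ladle to within about a degree, with its bristles at the bowl end. In the wrist image after release, its tip and handle end were within about 1 px of where I predicted.
- **Plate:** I lifted it off the stand by its bar, levelled it and lowered it over the two pins. There was no contact force until it touched down at the expected height. I then pressed it to about 15 N and released it. The last wrist image shows both pins up through the holes, within about 2 px of where a seated plate's holes should be. In the last scene image the bottle hides part of the plate, so I judged it flush from the touch-down height and the wrist view.
- **Other items:** the last images show the mug, jar, ladle and bottle in place. I checked this by eye and did not measure it.

**Checks that disagreed:**
- **Plate in the grip:** once held, it was about 2 mm off along the bar and about 3 mm off in height from my first estimate. I corrected for this before lowering.
- **Plate tilt:** the wrist-image fits for tilt were poorly determined, giving anything from −9° to +4°. I relied on the scene camera instead, which showed it level to within about 1°.
- **Joint 6:** it reached its lower limit on the first approach to the plate, so I gripped the bar with the tool about 11° off the plate's normal.

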